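# Tip the stock tray to bring the beeswax to the front

### The arm

A 6-joint arm with a two-finger parallel gripper is mounted at the origin on the work surface; the furniture and walls round the work are solid. World frame = base frame: x ahead of the robot, y to its left, z up, the work surface at z = 0. Lengths are in m, angles in rad, forces in N, time in s.
With the tool pointing down it reaches from about 0.3 to 0.875 m from the base axis. Payload 6.4 kg.
Tool frame: the origin (TCP) lies between the finger pads; the fingertips stand 11 mm ahead of it and the grasp point (between the pads) lies 8 mm behind it; y points along the fingers, z is the direction in which the jaws open and shut, and the axes are right-handed (so a half turn about y gives the same grasp; the last joint's range is limited). The gripper opens to 88 mm and grips with 3 to 60 N. Pads are 18 mm wide; open, the fingers measure 123 mm over their backs; the gripper's body (75 mm by 187 mm) begins 45 mm behind the grasp point.
Start: joints at [-1.382, 0.181, 1.607, -0, 1.354, -0.206], TCP at [0.221, -0.531, 0.25] pointing down, gripper open.
Joint ranges: [-2.99, 2.99], [-0.89, 2.07], [0.3, 2.58], [-1.14, 4.28], [0, 2.63], [-3.12, 3.12]. Speed limits (rad/s): [2.57, 2.57, 3.01, 3.14, 3.14, 3.14].

### API

Orientations are given as [roll, pitch, yaw] about the fixed x, y, z axes, in that order (R = Rz(yaw) Ry(pitch) Rx(roll)).
In Python, from cell import bot gives the robot as it stands. The module is installed in compiled form; this text tells all that it offers.
- The arm moves only by the tool jog_arm, never from a script. Its arguments are lists of equal length, an entry for each row: "hand": the closure, from -1 (fully open) to 1 (shut); "delta_pos": the shift along the tool's x, y, z in mm, a list of three; "rotation": the turn, a rotation vector about the tool's x, y, z in rad, a list of three. A call has 1 to 20 rows; each row is the pose to reach, as a shift and turn from the pose commanded when the call began, along the tool's axes at that moment; what a row does not reach only later rows make up. A row lasts 1/8 s, in which the tool goes at most 62.5 mm and 10.7 degrees, less where a joint would pass 70% of its speed; a pose out of reach is approached as far as the arm can. A call with a gripper value outside its range is refused whole. The fingers move at their own pace and stop on an object; "newtons" is the grip in N (left out, the last holds). Time passes only in rows, so rows that repeat a pose let the fingers close. It gives the time, the measured TCP pose, the force and the opening at its end, in the units of the state.
- bot.get_state(): the state, without advancing time (a new reading comes with each control period).
- bot.grab_frame(name): name is "scene" or "top" or "wrist"; returns (picture, depth): 420x560x3 uint8, blue, green, red; 420x560 float32, m along the optical axis (not along the pixel's ray), 0 where there is no reading.
- bot.camera_params(name): a dict with "vertical_fov" (degrees; the focal length in pixels is half the picture's height over the tangent of half this angle, whatever the lens; pixels are square), "cx", "cy" (the principal point, pixels), "R" (3x3) and "t" (3): a world point X has camera coordinates R X + t; the wrist camera has in their place "T_tool_cam" (4x4, takes a point from camera to tool coordinates, whose origin is the TCP and whose axes are the tool frame's). Camera axes: x right, y down, z forward; pixel columns grow to the right and rows downward; lengths in m; the calibration is good to about 2 mm. A picture is of the moment at which its call begins: read the wrist's pose just before it. camera_params takes no time and is no camera call.
- bot.hand_in(): hands the job in, once; it reports no verdict.
The state is a dict: "time_s": time; "joint_positions": joint angles; "joint_velocities": joint speeds; "tau": joint torques, N m; "eef_pos": TCP position; "ee_rot": TCP orientation; "wrist_force": force on the tool from outside, world axes, zero at the start; "moment": the same for the moment, N m; "width": opening from 0.0 (shut) to 1.0 (fully open).
Only numpy, scipy, OpenCV 4.12 (cv2) and the standard library are available. Lean on these libraries where they do the work, as an engineer would, in place of code of your own. Each camera call takes 0.05 s, during which the arm holds its last target.

### The job

Two metal tipping trays stand on the bench, both tipped away from the robot. Push down the raised near edge of the tray that holds the round cake of beeswax, so that this tray tips over fully towards the robot and the cake slides down to its near end, and leave it so. Do not touch the beeswax with the fingers, and leave the other tray with the sanding block as it is.

Things in the scene. Friction and masses are not known exactly. Their poses are not given: they have to be found in the camera images.
- wax_tray (a joint): Hinge of the beeswax's aluminium tray (190x102 mm, walls 34 mm high, low near lip), a light seesaw on a level axle across its middle, 70 mm above the bench, on a fixed wooden stand. 0 = far end low, as at the start; 0.35 = level; 0.70 = near end low, on its stops. About 1 N on the tab turns it; no spring: the load holds it at either end. A like tray with the sanding block stands beside it.
- wax_tab (a point): Point on top of the flat push tab (43 mm deep, 60 wide, 4 thick) at the foot of the beeswax tray's low near lip; 122 mm from the axle, 27 mm before the lip (11 mm high), 16 mm from the outer edge. x along the tray to its far end, y left, z out of its floor. It swings from about 119 mm above the bench down to 36 mm. Follow it down by height: first touch jolts, up to about 10 N.
- beeswax: Plain brown round cake of beeswax, 62 mm across, 22 mm high, 60 g, lying flat in its tray, at the start at the far, low end; it slides once the tray is tipped well past level (let go sooner and the tray swings back). Origin at the centre of its underside, z along its axis. Resting against the near lip its origin lies 61 mm from the push tab's point along the tray.
- sanding_block: Sanding block, 63 x 110 x 30 mm, lying lengthwise in the other tray at its far low end; it and its tray are to be left alone. Origin at the centre of its underside, long side along its y.
Mind the look-alikes: they are no part of the job. What is meant by the beeswax is not pink or purple, and is the larger of those in its own colour.

How it is judged:
At the end, for the whole second after the job is handed in: The beeswax tray is tipped towards the robot (joint above 0.60 rad), the cake lies at rest flat on its floor against the near lip (within 20 mm), and the sanding block is within 20 mm of where it was (value of joint wax_tray above 0.6 rad and x of beeswax in the frame of wax_tab between 0.043 and 0.081 m and y of beeswax in the frame of wax_tab between -0.03 and 0.03 m and z of beeswax in the frame of wax_tab between -0.012 and 0.012 m and linear speed of beeswax below 0.02 m/s and distance of sanding_block from where it was at the start of the episode below 0.02 m); the robot touches nothing.
It fails at once if the fingers or the arm touch the beeswax (contact force between any of the fingers, the arm and beeswax above 0.5 N).
It fails at once if the sanding block is moved in its tray or its tray is tipped (by more than 30 mm) (distance of sanding_block from where it was at the start of the episode above 0.03 m).
It also fails if it takes over 29 s, if anything falls off the work surface, if the arm or the gripper's body presses on something with over 40 N, if the wrist force passes 120 N, or if a joint passes its speed limit or range.

## Working session

There is one attempt and no reset: what is moved stays moved. The work goes in short steps, Python scripts to look and compute and a tool call to move; the robot and the scene stay as the last step left them, time stands still between calls to the robot, and variables do not carry over. Pictures are saved under pics/ and viewed, and the job is handed in when it is done.

Besides the shell and the picture viewer there is one more tool, called after "Request:" by a JSON object that holds its "op" and its "data", one argument or row to a line. jog_arm: Moves the arm, as the interface text tells. Its arguments: {"type":"object","properties":{"hand":{"type":"array","items":{"type":"number"}},"delta_pos":{"type":"array","items":{"type":"array","items":{"type":"number"}}},"rotation":{"type":"array","items":{"type":"array","items":{"type":"number"}}},"newtons":{"type":"number"}},"required":["hand","delta_pos","rotation"]}

```bash
mkdir -p pics
cat > h.py <<'E'
from cell import bot
import numpy as np, cv2
def cam(n):
    p=bot.camera_params(n); f=210/np.tan(np.radians(p['vertical_fov'])/2); return p,f
def world(n,d,u,v,T=None):
    p,f=cam(n); z=d[int(v),int(u)]; c=np.array([(u-p['cx'])/f*z,(v-p['cy'])/f*z,z])
    return np.array(p['R']).T@(c-np.array(p['t']))
E
python3 - <<'E'
from h import *
print(bot.get_state())
for n in('scene','top'):
    i,d=bot.grab_frame(n); cv2.imwrite(f'pics/{n}0.png',i); np.save(f'{n}0.npy',d); print(bot.camera_params(n))
E
```

```text
{'time_s': 0.0, 'joint_positions': array([-1.38231051e+00,  1.81511615e-01,  1.60798580e+00,  2.17731679e-05,
        1.35380833e+00, -2.06291289e-01]), 'joint_velocities': array([-1.13211252e-03, -1.35052795e-03, -1.44755797e-03,  9.23928822e-04,
       -1.48876615e-05, -2.19697176e-04]), 'tau': array([ 2.06628156e-04, -4.33867192e+01, -3.41848505e+01,  7.01730978e-02,
        3.85380629e-02, -1.27254480e-04]), 'eef_pos': array([ 0.22107569, -0.53024991,  0.2488374 ]), 'ee_rot': array([-1.57246875e+00,  3.71699540e-04, -2.74682057e+00]), 'wrist_force': array([-0.38333942,  0.28893843,  0.82363484]), 'moment': array([ 0.03216256, -0.03052838,  0.03781912]), 'width': 0.9983619154827444}
{'vertical_fov': 47.421227633833595, 'cx': 276.7414349047648, 'cy': 211.06374710142222, 'R': array([[ 0.60292701, -0.79779496,  0.00149108],
       [-0.41777698, -0.31732268, -0.85133349],
       [ 0.67966272,  0.51266901, -0.52462279]]), 't': array([-0.53229892,  0.21293237,  0.83839875])}
{'vertical_fov': 55.667258660785755, 'cx': 281.29123499427413, 'cy': 211.01124622595714, 'R': array([[-0.02422787, -0.9996554 ,  0.01010366],
       [-0.99789242,  0.0235741 , -0.06045648],
       [ 0.06019746, -0.0115471 , -0.9981197 ]]), 't': array([-0.23136224,  0.54171683,  0.93162115])}
```

View pics/scene0.png

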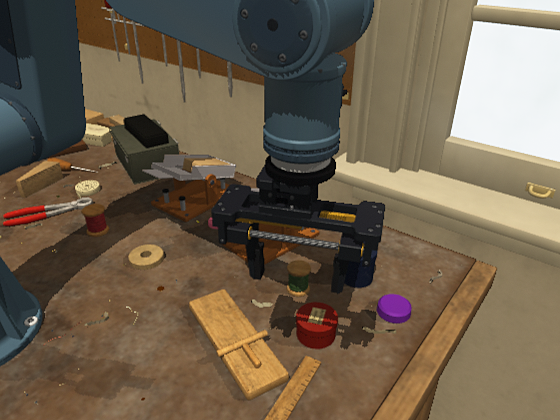

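View pics/top0.png

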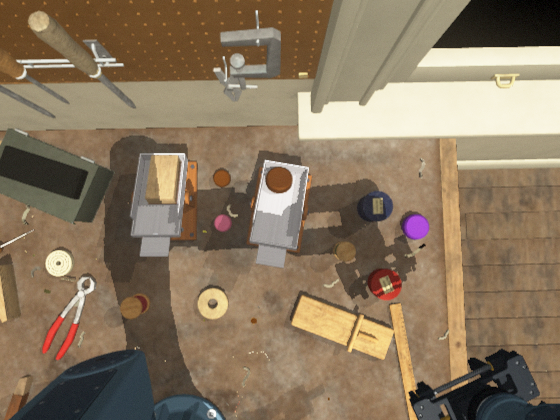

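The top view shows these round candidates:
- Brown cake at (279,180), in the right-hand tray.
- Smaller brown disc at (222,178), on the bench.
- Pink disc at (222,223).
- Purple disc at (416,227).

The cake at (279,180) fits: it is brown, the larger of the brown ones, and lies in a tray. That tray's tab is at about (271,256). The sanding block's tray is at (160,195). I'll confirm with a crop and depth.

Run:
```python
from h import *
i=cv2.imread('pics/top0.png'); d=np.load('top0.npy')
c=i[140:280,120:320]; cv2.imwrite('pics/crop0.png',cv2.resize(c,None,fx=4,fy=4,interpolation=cv2.INTER_CUBIC))
for u,v in [(271,256),(262,252),(258,262),(283,264),(286,252),(271,250),(271,262),(279,180),(266,180),(292,180),(279,168),(279,192),(222,178),(155,247),(270,230),(275,220),(163,180),(250,290)]:
    print(u,v,world('top',d,u,v).round(4))
```

```text
271 256 [ 0.4351 -0.219   0.1202]
262 252 [ 0.4438 -0.2     0.1145]
258 262 [ 0.4234 -0.1914  0.1229]
283 264 [ 0.4177 -0.244   0.1204]
286 252 [ 0.4376 -0.2535 -0.001 ]
271 250 [ 0.4476 -0.2192  0.1144]
271 262 [ 0.4228 -0.2188  0.124 ]
279 180 [ 0.6025 -0.2401  0.0759]
266 180 [ 0.603  -0.2109  0.0773]
292 180 [ 0.6022 -0.2695  0.0736]
279 168 [ 0.6313 -0.2408  0.0668]
279 192 [ 0.5758 -0.2395  0.0724]
222 178 [ 0.6192 -0.1037  0.0135]
155 247 [0.46   0.0262 0.1169]
270 230 [ 0.4904 -0.2177  0.0965]
275 220 [ 0.5122 -0.2291  0.0899]
163 180 [0.6055 0.0144 0.0958]
250 290 [ 0.349  -0.1648  0.    ]
```

View pics/crop0.png

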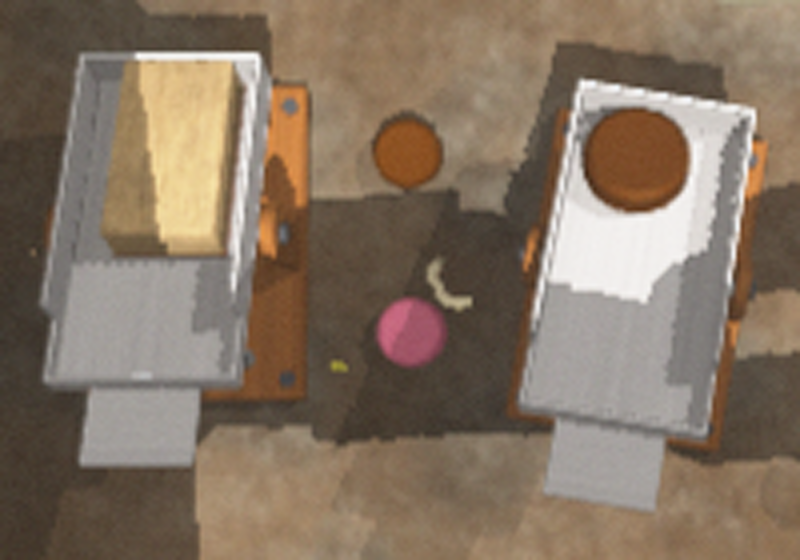

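The crop confirms it. The tall brown cake sits in the right-hand tray, and the disc at (222,178) is smaller and lies on the bench. The tab point is about (0.432,-0.218,0.119), which matches the given height of 119 mm. The tray's yaw is about -0.19. First I'll move above the tab at a safe height with the fingers shut and the jaw axis across the tray.

Request:
{"op": "jog_arm", "data": {
  "hand": [1,1,1,1,1,1,1,1,1,1],
  "delta_pos": [
    [-52,0,-35],
    [-105,0,-69],
    [-157,0,-104],
    [-209,0,-138],
    [-262,0,-173],
    [-314,0,-207],
    [-314,0,-207],
    [-314,0,-207],
    [-314,0,-207],
    [-314,0,-207]
  ],
  "rotation": [
    [0,0.1,0],
    [0,0.2,0],
    [0,0.3,0],
    [0,0.4,0],
    [0,0.5,0],
    [0,0.58,0],
    [0,0.58,0],
    [0,0.58,0],
    [0,0.58,0],
    [0,0.58,0]
  ],
  "newtons": 20
}}

```text
time_s: 1.35
eef_pos: [0.4307, -0.2202, 0.2496]
ee_rot: [-1.571, -0.0, 2.954]
wrist_force: [0.9, -0.6, 0.1]
width: 0.008
```

Run:
```python
from h import *
s=bot.get_state(); print({k:np.round(s[k],4) for k in('time_s','eef_pos','ee_rot','width','wrist_force')})
for n in('scene','wrist'):
    i,d=bot.grab_frame(n); cv2.imwrite(f'pics/{n}1.png',i); np.save(f'{n}1.npy',d)
T=np.array(bot.camera_params('wrist')['T_tool_cam']); print(T.round(3))
from scipy.spatial.transform import Rotation as Ro
R=Ro.from_euler('xyz',s['ee_rot']).as_matrix();p,f=cam('wrist')
g=np.indices(d.shape); v,u=g
P=np.stack([(u-p['cx'])/f*d,(v-p['cy'])/f*d,d],-1)@T[:3,:3].T+T[:3,3]
W=P@R.T+s['eef_pos']; np.save('W1.npy',W)
```

```text
{'time_s': np.float64(1.35), 'eef_pos': array([ 0.4307, -0.2202,  0.2496]), 'ee_rot': array([-1.5708e+00, -2.0000e-04,  2.9541e+00]), 'width': np.float64(0.0075), 'wrist_force': array([ 0.8702, -0.6255,  0.071 ])}
[[ 0.001  0.966  0.259 -0.067]
 [ 0.    -0.259  0.966 -0.136]
 [ 1.    -0.001 -0.     0.   ]
 [ 0.     0.     0.     1.   ]]
```

View pics/wrist1.png

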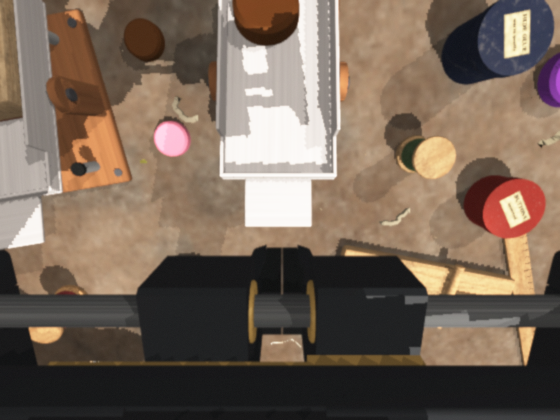

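View pics/scene1.png

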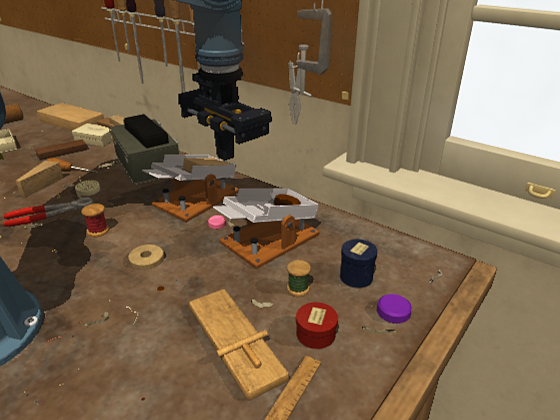

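The wrist view shows the tab at about (278,203), centred and square to the tray. The fingertips are at (282,250). I'll check the tab point with the wrist depth.

Run:
```python
import numpy as np
W=np.load('W1.npy')
for u,v in [(278,184),(278,203),(278,222),(278,225),(250,203),(308,203),(245,224),(311,224),(278,172),(265,12)]: print(u,v,W[v,u].round(4))
```

```text
278 184 [ 0.4512 -0.2211  0.1111]
278 203 [ 0.4353 -0.2181  0.1177]
278 222 [ 0.4193 -0.215   0.123 ]
278 225 [ 0.4174 -0.2147  0.1257]
250 203 [ 0.4402 -0.1935  0.1187]
308 203 [ 0.43   -0.2446  0.1167]
245 224 [ 0.4239 -0.1861  0.126 ]
311 224 [ 0.4122 -0.2438  0.1237]
278 172 [ 0.4614 -0.223   0.1077]
265 12 [ 0.598  -0.2375  0.0809]
```

Request:
{"op": "jog_arm", "data": {
  "hand": [1,1,1,1,1,1,1,1,1,1,1,1,1],
  "delta_pos": [
    [0,30,-2],
    [0,65,-2],
    [0,90,-2],
    [0,102,-2],
    [0,106,-2],
    [0,108,-2],
    [0,110,-2],
    [0,112,-2],
    [0,114,-2],
    [0,116,-2],
    [0,118,-2],
    [0,121,-2],
    [0,124,-2]
  ],
  "rotation": [
    [0,0,0],
    [0,0,0],
    [0,0,0],
    [0,0,0],
    [0,0,0],
    [0,0,0],
    [0,0,0],
    [0,0,0],
    [0,0,0],
    [0,0,0],
    [0,0,0],
    [0,0,0],
    [0,0,0]
  ]
}}

```text
time_s: 3.08
eef_pos: [0.4318, -0.217, 0.1255]
ee_rot: [-1.571, -0.0, 2.956]
wrist_force: [-0.0, 0.1, 0.4]
width: 0.005
```

Run:
```python
from h import *
i,d=bot.grab_frame('scene'); cv2.imwrite('pics/s2.png',cv2.resize(i[60:300,130:390],None,fx=2.3,fy=2.3))
```

```text
(no output)
```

View pics/s2.png

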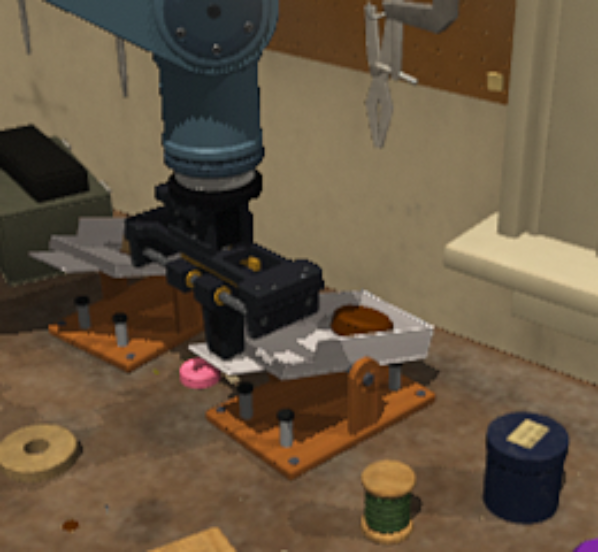

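The fingers are on the tab and it has started to move. Next I'll follow it down at about 4 mm per row.

Request:
{"op": "jog_arm", "data": {
  "hand": [1,1,1,1,1,1,1,1,1,1,1,1,1,1,1,1,1,1,1,1],
  "delta_pos": [
    [0,4,0],
    [0,8,0],
    [0,12,0],
    [0,16,0],
    [0,20,0],
    [0,24,0],
    [0,28,0],
    [0,32,0],
    [0,36,0],
    [0,40,0],
    [0,44,0],
    [0,48,0],
    [0,52,0],
    [0,56,0],
    [0,60,0],
    [0,64,0],
    [0,67,0],
    [0,70,0],
    [0,72,0],
    [0,72,0]
  ],
  "rotation": [
    [0,0,0],
    [0,0,0],
    [0,0,0],
    [0,0,0],
    [0,0,0],
    [0,0,0],
    [0,0,0],
    [0,0,0],
    [0,0,0],
    [0,0,0],
    [0,0,0],
    [0,0,0],
    [0,0,0],
    [0,0,0],
    [0,0,0],
    [0,0,0],
    [0,0,0],
    [0,0,0],
    [0,0,0],
    [0,0,0]
  ]
}}

```text
time_s: 5.62
eef_pos: [0.4316, -0.2169, 0.0535]
ee_rot: [-1.571, -0.0, 2.956]
wrist_force: [-0.3, 0.4, -1.0]
width: 0.007
```

Run:
```python
from h import *
i,d=bot.grab_frame('scene'); cv2.imwrite('pics/s3.png',cv2.resize(i[60:300,130:390],None,fx=2.3,fy=2.3))
```

```text
(no output)
```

View pics/s3.png

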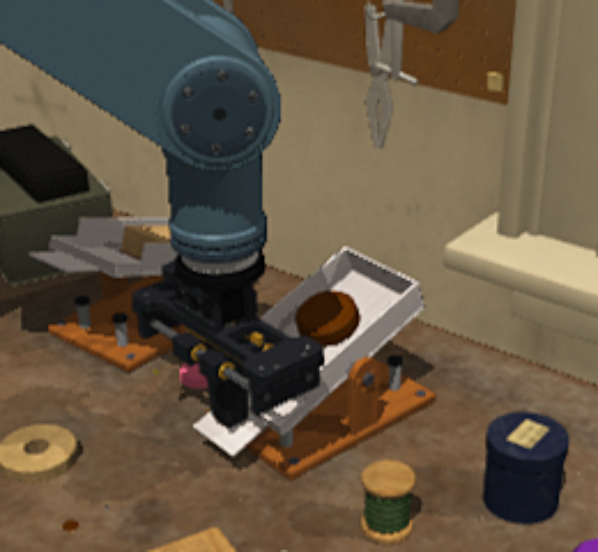

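The tray is nearly on its stops and the cake is about halfway down, sliding. I'll ease down 2 mm more and hold.

Request:
{"op": "jog_arm", "data": {
  "hand": [1,1,1,1,1,1,1,1],
  "delta_pos": [
    [0,1,0],
    [0,2,0],
    [0,2,0],
    [0,2,0],
    [0,2,0],
    [0,2,0],
    [0,2,0],
    [0,2,0]
  ],
  "rotation": [
    [0,0,0],
    [0,0,0],
    [0,0,0],
    [0,0,0],
    [0,0,0],
    [0,0,0],
    [0,0,0],
    [0,0,0]
  ]
}}

```text
time_s: 6.68
eef_pos: [0.4321, -0.2172, 0.0524]
ee_rot: [-1.57, 0.001, 2.956]
wrist_force: [-2.6, 1.7, 6.9]
width: 0.006
```

Run:
```python
from h import *
i,d=bot.grab_frame('scene'); cv2.imwrite('pics/s4.png',cv2.resize(i[60:300,130:390],None,fx=2.3,fy=2.3))
i,d=bot.grab_frame('wrist'); cv2.imwrite('pics/w4.png',i)
```

```text
(no output)
```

View pics/s4.png

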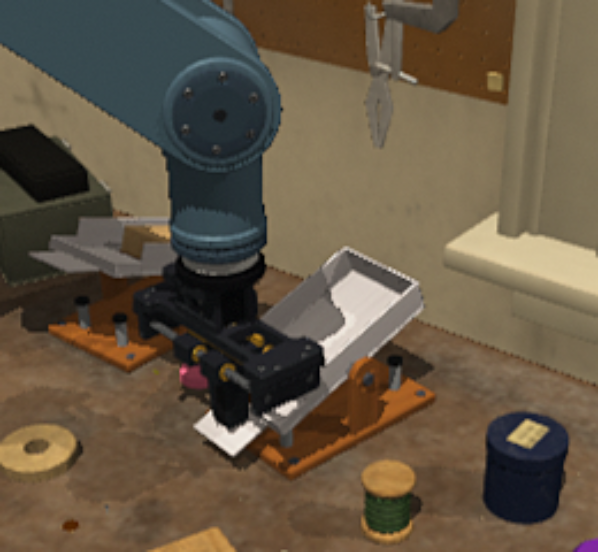

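View pics/w4.png

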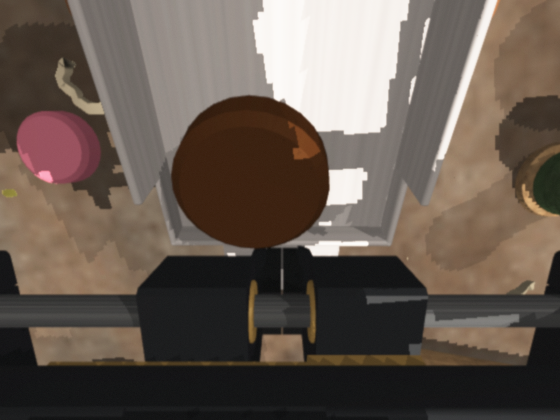

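The wrist view shows the cake at (250,172), against the near lip. The 7 N reading shows the tray is on its stops. Now I'll back off, slowly at first, upwards and towards the robot.

Request:
{"op": "jog_arm", "data": {
  "hand": [1,1,1,1,1,1,1,1,1,1,1],
  "delta_pos": [
    [0,-2,0],
    [0,-5,0],
    [2,-10,0],
    [5,-20,0],
    [15,-40,0],
    [30,-70,0],
    [50,-110,0],
    [70,-150,0],
    [80,-180,0],
    [80,-180,0],
    [80,-180,0]
  ],
  "rotation": [
    [0,0,0],
    [0,0,0],
    [0,0,0],
    [0,0,0],
    [0,0,0],
    [0,0,0],
    [0,0,0],
    [0,0,0],
    [0,0,0],
    [0,0,0],
    [0,0,0]
  ]
}}

```text
time_s: 8.15
eef_pos: [0.3529, -0.202, 0.2313]
ee_rot: [-1.571, -0.0, 2.956]
wrist_force: [0.3, 0.9, -0.3]
width: 0.005
```

Run:
```python
from h import *
i,d=bot.grab_frame('scene'); cv2.imwrite('pics/s5.png',i)
i,d=bot.grab_frame('top'); cv2.imwrite('pics/t5.png',cv2.resize(i[130:290,110:330],None,fx=3.5,fy=3.5)); np.save('t5.npy',d)
```

```text
(no output)
```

View pics/s5.png

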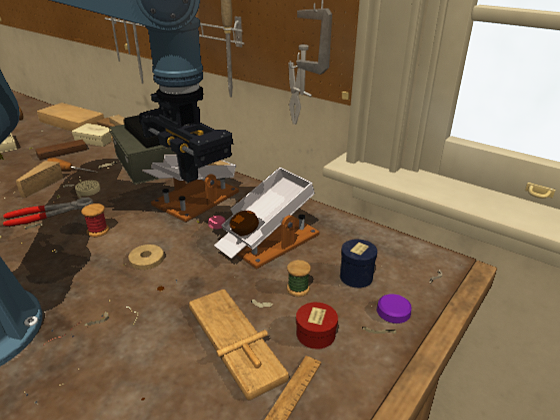

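View pics/t5.png

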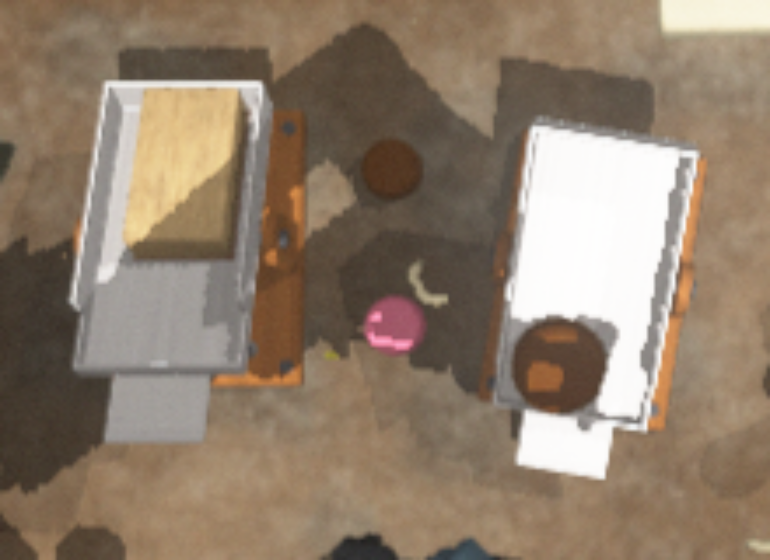

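Run:
```python
from h import *
d=np.load('t5.npy')
c=lambda x,y:world('top',d,110+x/3.5,130+y/3.5)
k=c(560,365); tb=c(564,445); fl=[c(600,200),c(600,290)]
print(k,tb,fl, c(192,170))
ax=np.array([.983,-.186,0]); s=fl[0]-fl[1]; print('slope',np.arctan2(s[2],s@ax))
edge=c(562,470);print(edge)
a=.35;X=np.array([ax[0]*np.cos(a),ax[1]*np.cos(a),np.sin(a)]);Y=np.array([.186,.983,0]);Z=np.cross(X,Y)
p=edge+16e-3*X; u=k-22e-3*Z-p; print(u@X,u@Y,u@Z)
```

```text
[ 0.48109373 -0.21717288  0.07793814] [ 0.4282304  -0.21789877  0.03768753] [array([ 0.58429175, -0.24497666,  0.09197268]), array([ 0.52848492, -0.24381404,  0.0736892 ])] [0.60923441 0.01145235 0.09164556]
slope 0.32053032975264467
[ 0.41129123 -0.21607087  0.0305528 ]
0.06488424148637921 0.011899991390706742 -0.0010832897164730778
```

The cake is at (65, 12, -1) mm in the tab frame, inside the limits. The tray slopes about 0.32 rad past level, so the joint is near 0.67. The robot is clear of everything.

```bash
python3 -c "
from cell import bot
print(bot.hand_in())"
```

```text
the job is handed in; nothing more can be done
None
```

I pushed down the tab of the beeswax tray with the shut fingers until the tray reached its stops. The cake slid down to the near lip, and I backed the arm off and handed the job in at about 8 s. No verdict was reported.

**Last checks (before hand-in):**
- **Tray:** it stayed tipped after the fingers left. The top camera puts its slope at about 0.32 rad past level, so the joint is near 0.67 (0.60 needed, 0.70 expected on the stops).
- **Cake:** it lies flat against the near lip at about (65, 12, -1) mm in the tab frame, within all limits. It sits about 12 mm to the left of centre. I did not measure its speed.
- **Sanding block:** it and its tray look unchanged in the top view. I compared them by eye, with no like-for-like position measurement.
- **Robot:** the highest wrist force I read was about 7.5 N, against the stops. The fingers pressed only on the tab, and the arm is clear of everything.

None of the checks failed or disagreed beyond the camera's accuracy.

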